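# Close the junction box port with its screw cap

### The job

Close the large open port on the top of the junction box: set the orange screw cap on it and screw it down fully home, so that it sits level and flush on the port's seat, then let go. The thread starts are hidden, and a cap that just rests on top of the thread cannot be screwed forwards past a stop: turn it backwards (counter-clockwise seen from above) until you feel it drop into the thread, then screw it down clockwise. Leave the other things lying on the bench where they are.

Things in the scene. Friction and masses are not known exactly. Their poses are not given: they have to be found in the camera images.
- box: the junction box: a fixed aluminium casting, 170 mm (its x) by 290 mm (its y), 70 mm high, lying on the bench with its ports upwards. Origin at the centre of its underside. On its top: the large open port at y = -65 mm, and five small covered plugs (30 mm across, 22 mm high) at y = +45 to +100 mm
- port (a point): centre of the port's seat, on the port's axis, 74 mm above the bench: a flat ring 92 mm across on which the cap's rim must finally rest. z up. On it stands a steel neck, 56 mm across and 36 mm high, coned to 42 mm over its top 7 mm, with a right-handed three-start thread 66 mm across. The starts are 120 degrees apart at an angle that differs each time, unrelated to this point's axes; forced past 1 N m, the neck slips round
- rest (a point): point on the port's axis 15 mm above the seat: height of the cap's rim when its lugs rest on the level top of the thread (23 mm over the seat if they meet the stop posts, 5 mm if they meet the thread starts by chance). From here clockwise turning soon meets a stop; counter-clockwise turning by at most 125 degrees brings the lugs over the starts, where the cap drops by its own weight
- start (a point): point on the port's axis 5 mm above the seat: height of the cap's rim once dropped 10 mm into the thread starts, where a stop bars more backward turning. From here 70 to 95 degrees clockwise bring it down to the seat, just before a last stop. It needs no pressing and under 0.3 N m, but a tight grip must follow it down; it stays where it is left
- cap_grip (a point): point to grip the screw cap: on its axis, in the black bar across its top, 67 mm above its rim. x along the bar, y across it, z up. The bar is 70 mm long, 20 mm wide and rises from 44 to 82 mm above the rim. The cap is loose, stands upright on the bench at the start and weighs about 0.25 kg
- cap_rim (a point): centre of the open underside of the orange cap, level with its rim: a cylinder 84 mm across and 44 mm high below the bar, bore 70 mm and 38 mm deep, with three inner lugs 120 degrees apart, 59 mm across their tips (1.5 mm play all round on the neck), their undersides 3 mm above the rim
- small_cap: bystander: a smaller grey cap with a bar, 58 mm across and 58 mm high, too small for the port; origin at its underside
- ring: bystander: a loose brass coupling ring, 80 mm across, 24 mm high; origin at its underside
- radio: bystander: a white radio unit lying on the bench, 150 x 44 x 40 mm with a steel connector at one end; origin at its underside, x along it
- torch: bystander: an aluminium torch, 160 mm long, 42 mm across its head, lying on the bench; origin at its underside, x along it
- driver: bystander: a screwdriver, 190 mm long, lying on the bench; origin at its underside, x along it
There are look-alikes about, which are no part of the job. Several things look just like the part that bears cap_grip: the one meant starts nearest to the robot's base.

How it is judged:
On the way:
1. the cap stands level over the neck of the port (horizontal distance between cap_grip and port below 0.005 m and z of cap_grip in the frame of port below 0.095 m and angle between cap_grip's own z axis and vertical below 0.08 rad), for 0.2 s.
At the end, for the whole second after the job is handed in: the cap is screwed home: its grip point within 5 mm of the port's axis and less than 69 mm above the seat (rim within 2 mm of the seat), tilted less than 0.05 rad, and released (horizontal distance between cap_grip and port below 0.005 m and z of cap_grip in the frame of port between 0.062 and 0.069 m and angle between cap_grip's own z axis and vertical below 0.05 rad); the robot touches nothing.
It fails at once if a bystander was moved by more than 30 mm (distance of any of small_cap, ring, radio, torch, driver from where it was at the start of the episode above 0.03 m).
It also fails if it takes over 72 s, if anything falls off the work surface, if the arm or the gripper's body presses on something with over 40 N, if the wrist force passes 120 N, or if a joint passes its speed limit or range.

### The arm

A 6-joint arm with a two-finger parallel gripper is mounted at the origin on the work surface. World frame = base frame: x ahead of the robot, y to its left, z up, the work surface at z = 0. Lengths are in m, angles in rad, forces in N, time in s.
With the tool pointing down it reaches from about 0.35 to 1 m from the base axis. Payload 7.1 kg.
Tool frame: the origin (TCP) lies on the centre line of the jaws, within the pads' length; the fingertips stand 14 mm ahead of it and the grasp point (between the pads) lies 5 mm behind it; z points along the fingers, y is the line along which they close (so a half turn about z gives the same grasp; the last joint's range is limited). The gripper opens to 85 mm and grips with 20 to 120 N. Pads are 22 mm wide; open, the fingers measure 114 mm over their backs; the gripper's body (76 mm by 85 mm) begins 54 mm behind the grasp point. The pads swing forward as they close: fully open they stand 13 mm farther back than shut.
Start: joints at [-1.278, 0.423, 1.63, -0, 1.089, -0.019], TCP at [0.192, -0.595, 0.245] pointing down, gripper open.
Joint ranges: [-3, 3], [-0.9, 2.11], [0.09, 2.58], [-1.31, 4.45], [0.11, 2.69], [-2.54, 2.54]. Speed limits (rad/s): [2.39, 2.39, 3.01, 3.14, 3.14, 3.14].

### API

Orientations are given as a unit quaternion [w, x, y, z].
In Python, from rig import ctrl gives the robot as it stands.
- The arm moves only by the shell command python3 -m crank 'ROWS' [FORCE]. ROWS is JSON, a list of rows, each a list of 3 entries, a list of its own where there are three numbers: the shift along the tool's x, y, z as a fraction of full scale, then the turn, a rotation vector about the tool's x, y, z as a fraction of full scale, then the opening, from 0 (shut) to 1 (fully open). In form: [[[dx, dy, dz], [wx, wy, wz], gripper], ...]. A call has 1 to 10 rows; each row shifts and turns the commanded pose from where the row before left it, along the tool's axes as they then stand; what a row does not reach is not made up. Full scale, the value 1, is 25 mm for a shift and 90 degrees for a turn. A row lasts 1/12 s, in which the tool goes at most 41.7 mm and 7.16 degrees, less where a joint would pass 70% of its speed; a pose out of reach is approached as far as the arm can. A call with a number of a shift or a turn outside -1 to 1 is refused whole. A call with a gripper value outside its range is refused whole. The fingers move at their own pace and stop on an object; FORCE is the grip in N (left out, the last holds). Time passes only in rows, so rows that do not move let the fingers close. It gives the time, the measured TCP pose, the force, the opening and the grip force at its end, in the units of the state.
- ctrl.state(): the state, without advancing time (a new reading comes with each control period).
- ctrl.snapshot(name): name is "scene" or "top"; returns (picture, depth): 400x640x3 uint8, red, green, blue; 400x640 float32, m along the optical axis (not along the pixel's ray), 0 where there is no reading.
- ctrl.camera_info(name): a dict with "fovy" (degrees; the focal length in pixels is half the picture's height over the tangent of half this angle, whatever the lens; pixels are square), "cx", "cy" (the principal point, pixels), "R" (3x3) and "t" (3): a world point X has camera coordinates R X + t. Camera axes: x right, y down, z forward; pixel columns grow to the right and rows downward; lengths in m; the calibration is good to about 2 mm. A picture is of the moment at which its call begins. camera_info takes no time and is no camera call.
- ctrl.hand_in(): hands the job in; it is judged then, once.
The state is a dict: "time_s": time; "qpos": joint angles; "joint_velocities": joint speeds; "effort": joint torques, N m; "ee_pos": TCP position; "ee_rot": TCP orientation; "contact_force": force on the tool from outside, world axes, zero at the start; "ft_torque": the same for the moment, N m; "finger_gap": opening from 0.0 (shut) to 1.0 (fully open); "gripper_force": force on a finger pad.
Only numpy, scipy, OpenCV 4.12 (cv2) and the standard library are available. Lean on these libraries where they do the work, as an engineer would, in place of code of your own. Each camera call takes 0.05 s, during which the arm holds its last target. There are 200 camera calls.

## Working session

There is one attempt and no reset: what is moved stays moved. The work goes in short steps, Python scripts to look and compute and a shell command to move; the robot and the scene stay as the last step left them, time stands still between calls to the robot, and variables do not carry over. Pictures are saved under pics/ and viewed, at most 10 in all, crops included, and the job is handed in when it is done.

```bash
mkdir -p pics; ls
cat > h.py <<'E'
import numpy as np,cv2
from rig import ctrl
def cam(n):
    c=ctrl.camera_info(n);R=np.array(c['R']);t=np.array(c['t'])
    return R,t,200/np.tan(np.radians(c['fovy'])/2),c['cx'],c['cy']
def ray(n,u,v,z):
    R,t,f,cx,cy=cam(n);d=R.T@np.array([(u-cx)/f,(v-cy)/f,1]);o=-R.T@t
    return o+d*(z-o[2])/d[2]
def pts(n,D):
    R,t,f,cx,cy=cam(n);v,u=np.mgrid[:400,:640]
    P=np.stack([(u-cx)/f*D,(v-cy)/f*D,D],-1)
    return (P-t)@R
E
python3 - <<'E'
from h import *
for n in("scene","top"):
    p,d=ctrl.snapshot(n);cv2.imwrite(f'pics/{n}0.png',p[...,::-1]);np.savez(f'{n}0.npz',p=p,d=d)
    print(n,ctrl.camera_info(n),(d>0).mean())
s=ctrl.state();print(s)
E
```

```text
pics
scene {'fovy': 53.962750589220796, 'cx': 320.15787453573364, 'cy': 197.1138617204978, 'R': array([[-0.53123591,  0.84710499,  0.01419675],
       [ 0.64576668,  0.41570612, -0.64044813],
       [-0.54842848, -0.33106126, -0.7678702 ]]), 't': array([ 0.42140181, -0.25862965,  1.33550998])} 0.99580078125
top {'fovy': 48.274548719961274, 'cx': 321.08594991231837, 'cy': 202.4170652667529, 'R': array([[ 1.07021876e-03, -9.99990293e-01, -4.27425069e-03],
       [-9.96370017e-01, -7.02494376e-04, -8.51251732e-02],
       [ 8.51213442e-02,  4.34983779e-03, -9.96361097e-01]]), 't': array([-0.10927763,  0.58134089,  1.28109641])} 0.9959140625
{'time_s': 0.1, 'qpos': array([-1.27802717e+00,  4.23756584e-01,  1.63062909e+00,  1.34321989e-06,
        1.08858923e+00, -1.90207791e-02]), 'joint_velocities': array([-0.00108234,  0.00019965, -0.00120838, -0.00024085,  0.00077068,
        0.00010989]), 'effort': array([ 6.63628834e-04, -5.58421648e+01, -2.82444996e+01, -6.32672572e-05,
        2.92252800e-03,  1.28770313e-05]), 'ee_pos': array([ 0.19160044, -0.59440203,  0.2446222 ]), 'ee_rot': array([-6.84745885e-04,  9.87872783e-01,  1.55263929e-01, -9.37133196e-05]), 'contact_force': array([-0.23825636, -0.66427704,  0.19966971]), 'ft_torque': array([-0.01177174, -0.04276231,  0.02494213]), 'gripper_force': 0.0, 'finger_gap': 0.9985652545128008}
```

View pics/top0.png

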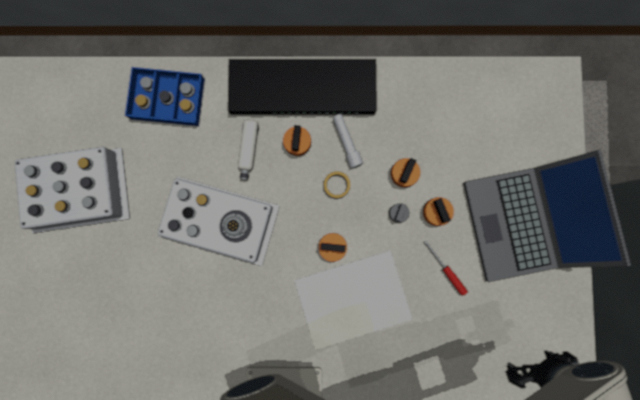

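View pics/scene0.png

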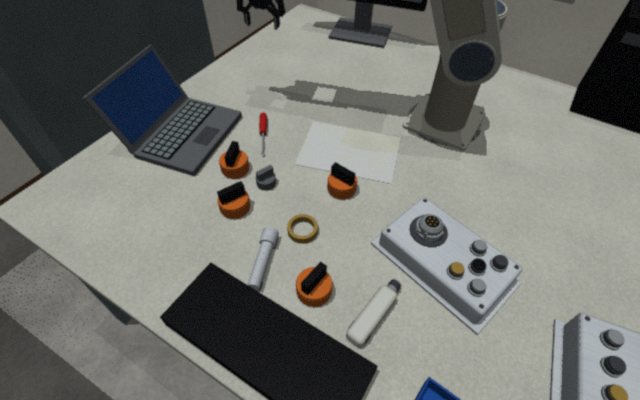

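The top view shows the port on the box at (235,225). Four orange caps could be taken for the one I want: (297,140), (405,172), (439,211) and (332,247). The robot's base is at about (275,390), so (332,247) is the nearest and is my choice. In the scene view it is at (342,181).

```bash
cat > meas.py <<'E'
from h import *
def orange(p):
    h=cv2.cvtColor(p,cv2.COLOR_RGB2HSV); return ((h[...,0]>5)&(h[...,0]<16)&(h[...,1]>150)&(h[...,2]>60)).astype(np.uint8)
E
python3 - <<'E'
from meas import *
for n in("top","scene"):
    z=np.load(n+'0.npz');p,d=z['p'],z['d'];P=pts(n,d)
    k,l,s,c=cv2.connectedComponentsWithStats(orange(p))
    for i in range(1,k):
        if s[i,4]>150: 
            w=ray(n,*c[i],.044); print(n,c[i],s[i],w.round(3),np.hypot(*w[:2]).round(3))
    near=c[[i for i in range(k) if s[i,4]>150][1:]]
    # bar pixels by height around chosen cap
    w0=ray('top',332,247,.06)[:2]
    Z=P[...,2]; m=(np.hypot(P[...,0]-w0[0],P[...,1]-w0[1])<.06)
    for a,b in((.072,.095),(.035,.052)):
        q=P[m&(Z>a)&(Z<b)]
        (cx,cy),(w,h),an=cv2.minAreaRect(q[:,:2].astype(np.float32)*1000)
        C=np.cov(q[:,:2].T);ev,V=np.linalg.eigh(C);print(len(q),q.mean(0).round(4),np.median(q[:,2]).round(4),'rect',cx,cy,w,h,an,'axis',np.degrees(np.arctan2(V[1,1],V[0,1])))
    # port
    w0=ray('top',235,225,.11)[:2];r=np.hypot(P[...,0]-w0[0],P[...,1]-w0[1])
    for a,b in((.066,.0715),(.072,.079),(.08,.10),(.1,.106),(.107,.116)):
        q=P[(r<.07)&(Z>a)&(Z<b)]
        if len(q)>10:
            cc,rr=cv2.minEnclosingCircle(q[:,:2].astype(np.float32)*1000);print('port',a,len(q),q.mean(0).round(4),cc,rr)
    v,u=(25,25)
z=np.load('top0.npz')['p'];y=np.load('scene0.npz')['p']
A=cv2.resize(z[215:280,300:365],(390,390),interpolation=2);B=cv2.resize(z[190:255,205:270],(390,390),interpolation=2)
cv2.imwrite('pics/crop1.png',np.hstack([A,B])[...,::-1])
E
```

```text
top [296.98099762 141.57482185] [284 128  26  27 421] [ 0.758 -0.038  0.044] 0.759
top [403.72282609 172.91032609] [391 159  28  28 368] [ 0.666 -0.348  0.044] 0.751
top [431.75      213.1584507] [424 198  21  27 284] [ 0.549 -0.427  0.044] 0.695
top [331.04179104 248.00597015] [320 234  25  27 335] [ 0.449 -0.137  0.044] 0.47
180 [ 0.4524 -0.1422  0.0832] 0.0834 rect 452.21240234375 -142.16949462890625 68.47866821289062 19.82810401916504 84.38219451904297 axis 83.813048217824
476 [ 0.4522 -0.1422  0.0449] 0.0449 rect 451.99566650390625 -143.14634704589844 79.9287109375 80.3596420288086 0.11343428492546082 axis 174.16898064963968
port 0.066 649 [0.513  0.1219 0.0694] (512.1922607421875, 125.24878692626953) 69.92533874511719
port 0.072 705 [0.5106 0.1227 0.0743] (512.018798828125, 125.13007354736328) 69.76454162597656
port 0.08 134 [0.5109 0.1218 0.0909] (517.9913330078125, 127.3558120727539) 40.35179138183594
port 0.1 54 [0.5073 0.1278 0.1039] (510.6691589355469, 131.39682006835938) 31.99562644958496
port 0.107 259 [0.511  0.1287 0.111 ] (510.8633728027344, 129.190673828125) 27.39753
[... 435 characters left out ...]
5234375 23.081974029541016 83.60112762451172 axis 84.66260592237134
319 [ 0.4743 -0.1343  0.0435] 0.044 rect 468.6072082519531 -132.96841430664062 54.79631423950195 82.8547592163086 24.65486717224121 axis 102.44660597093254
port 0.066 952 [0.5189 0.1207 0.0697] (512.2097778320312, 125.39447021484375) 69.95561218261719
port 0.072 464 [0.5266 0.1322 0.074 ] (512.1890258789062, 125.07676696777344) 69.7668228149414
port 0.08 208 [0.5323 0.1352 0.0906] (515.2398681640625, 133.49551391601562) 33.89411163330078
port 0.1 102 [0.5262 0.1348 0.1035] (513.5260009765625, 133.14254760742188) 33.13235855102539
port 0.107 257 [0.516  0.1342 0.1103] (515.9208374023438, 133.68673706054688) 24.949323654174805
```

View pics/crop1.png

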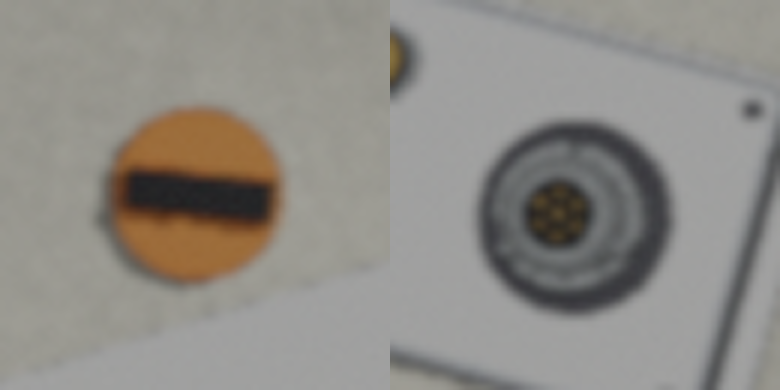

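The crop confirms the choice: an orange cap with a black bar running nearly along world y (about 84°). The port is unobstructed on the box. Next I'll move over the cap.

```bash
cat > go.py <<'E'
import sys
from h import *
from scipy.spatial.transform import Rotation as Ro
def go(pos,yaw=None):
    s=ctrl.state();q=s['ee_rot'];R=Ro.from_quat([q[1],q[2],q[3],q[0]]).as_matrix()
    d=R.T@(np.array(pos)-s['ee_pos'])/.025;y=np.degrees(np.arctan2(R[1,0],R[0,0]))
    # tilt correction toward straight down
    tz=R.T@np.array([0,0,-1.]);tv=np.cross([0,0,1],tz)/(np.pi/2)
    w=None if yaw is None else -((yaw-y+180)%360-180)/90
    print('t',round(s['time_s'],2),'pos',s['ee_pos'].round(4),'yaw',round(y,1),'shift',d.round(3),'turnz',w,'tilt',tv.round(4),'F',s['contact_force'].round(1),'T',s['ft_torque'].round(2),'gap',round(s['finger_gap'],3),'gf',round(s['gripper_force'],1),'j6',s['qpos'][5].round(2))
if __name__=='__main__':
    a=[float(x) for x in sys.argv[1:]];go(a[:3],a[3] if len(a)>3 else None)
E
python3 -m crank '[[[0.7,-0.64,0.17],[0,0,0],1],[[0.7,-0.64,0.17],[0,0,0],1],[[0.7,-0.64,0.17],[0,0,0],1],[[0.7,-0.64,0.17],[0,0,0],1],[[0.7,-0.64,0.17],[0,0,0],1],[[0.7,-0.64,0.17],[0,0,0],1],[[0.7,-0.64,0.17],[0,0,0],1],[[0.7,-0.64,0.17],[0,0,0],1],[[0.7,-0.64,0.17],[0,0,0],1],[[0.7,-0.64,0.17],[0,0,0],1]]' 30
python3 -m crank '[[[0.7,-0.64,0.17],[0,0,0],1],[[0.7,-0.64,0.17],[0,0,0],1],[[0.7,-0.64,0.17],[0,0,0],1],[[0.7,-0.64,0.17],[0,0,0],1],[[0.7,-0.64,0.17],[0,0,0],1],[[0.7,-0.64,0.17],[0,0,0],1],[[0.7,-0.64,0.17],[0,0,0],1],[[0.7,-0.64,0.17],[0,0,0],1],[[0.7,-0.64,0.17],[0,0,0],1],[[0.7,-0.64,0.17],[0,0,0],1]]'
python3 -m crank '[[[0,0,0],[0,0,-0.0735],1],[[0,0,0],[0,0,-0.0735],1],[[0,0,0],[0,0,-0.0735],1],[[0,0,0],[0,0,-0.0735],1],[[0,0,0],[0,0,-0.0735],1],[[0,0,0],[0,0,-0.0735],1],[[0,0,0],[0,0,-0.0735],1],[[0,0,0],[0,0,-0.0735],1],[[0,0,0],[0,0,-0.0735],1],[[0,0,0],[0,0,-0.0735],1]]'
python3 go.py .454 -.1405 .15 84
```

```text
time_s: 0.93
ee_pos: [0.3095, -0.3876, 0.2024]
ee_rot: [-0.0, 0.988, 0.155, -0.0]
contact_force: [-0.1, 0.3, -0.1]
finger_gap: 1.0
gripper_force: 0.0
time_s: 1.77
ee_pos: [0.427, -0.1817, 0.16]
ee_rot: [-0.0, 0.988, 0.155, -0.0]
contact_force: [-0.7, -0.1, 0.4]
finger_gap: 1.0
gripper_force: 0.0
time_s: 2.6
ee_pos: [0.4265, -0.1828, 0.1601]
ee_rot: [-0.0, 0.741, 0.671, -0.0]
contact_force: [-0.9, -0.5, -0.5]
finger_gap: 0.997
gripper_force: 0.0
t 2.6 pos [ 0.4265 -0.1828  0.1601] yaw 84.3 shift [1.792 0.929 0.404] turnz 0.003779749178162067 tilt [-0.0004 -0.0001  0.    ] F [-0.9 -0.5 -0.5] T [ 0.02  0.02 -0.04] gap 0.997 gf 0.0 j6 -0.33
```

```bash
python3 -m crank '[[[0.9,0.46,0],[0,0,0],1],[[0.9,0.46,0],[0,0,0],1],[[0,0,0],[0,0,0],1],[[0,0,0.8],[0,0,0],1],[[0,0,0.8],[0,0,0],1],[[0,0,0.8],[0,0,0],1],[[0,0,0.8],[0,0,0],1],[[0,0,0.6],[0,0,0],1],[[0,0,0],[0,0,0],1],[[0,0,0],[0,0,0],1]]'
python3 go.py .454 -.1405 .064 84
```

```text
time_s: 3.43
ee_pos: [0.4535, -0.1405, 0.0647]
ee_rot: [-0.001, 0.743, 0.669, -0.001]
contact_force: [-0.5, 0.6, 0.7]
finger_gap: 0.999
gripper_force: 0.0
t 3.43 pos [ 0.4535 -0.1405  0.0647] yaw 84.0 shift [0.001 0.021 0.03 ] turnz 0.00016810864344670841 tilt [-0.0015 -0.0003  0.    ] F [-0.5  0.6  0.7] T [ 0.   -0.    0.03] gap 0.999 gf 0.0 j6 -0.22
```

```bash
python3 -m crank '[[[0,0,0],[0,0,0],0],[[0,0,0],[0,0,0],0],[[0,0,0],[0,0,0],0],[[0,0,0],[0,0,0],0],[[0,0,0],[0,0,0],0],[[0,0,0],[0,0,0],0],[[0,0,0],[0,0,0],0],[[0,0,0],[0,0,0],0],[[0,0,0],[0,0,0],0],[[0,0,0],[0,0,0],0]]' 40
python3 -m crank '[[[0,0,-0.3],[0,0,0],0],[[0,0,-0.8],[0,0,0],0],[[0,0,-0.8],[0,0,0],0],[[0,0,-0.8],[0,0,0],0],[[0,0,-0.8],[0,0,0],0],[[0,0,-0.8],[0,0,0],0],[[0,0,-0.8],[0,0,0],0],[[0,0,-0.8],[0,0,0],0],[[0,0,-0.5],[0,0,0],0],[[0,0,0],[0,0,0],0]]'
python3 go.py .5135 .1315 .22 84
```

```text
time_s: 4.27
ee_pos: [0.4544, -0.1406, 0.0658]
ee_rot: [0.0, 0.743, 0.669, 0.0]
contact_force: [-2.4, 0.3, 6.4]
finger_gap: 0.224
gripper_force: 42.3
time_s: 5.1
ee_pos: [0.4555, -0.1409, 0.2281]
ee_rot: [0.002, 0.743, 0.669, 0.001]
contact_force: [0.4, -1.0, -2.3]
finger_gap: 0.222
gripper_force: 41.2
t 5.1 pos [ 0.4555 -0.1409  0.2281] yaw 84.0 shift [11.08   1.168  0.317] turnz 0.00017916311245819036 tilt [ 0.003   0.0007 -0.    ] F [ 0.4 -1.  -2.3] T [ 0.02 -0.04 -0.01] gap 0.222 gf 41.2 j6 -0.22
```

```bash
python3 -m crank '[[[0.79,0.083,0],[0,0,0],0],[[0.79,0.083,0],[0,0,0],0],[[0.79,0.083,0],[0,0,0],0],[[0.79,0.083,0],[0,0,0],0],[[0.79,0.083,0],[0,0,0],0],[[0.79,0.083,0],[0,0,0],0],[[0.79,0.083,0],[0,0,0],0],[[0.79,0.083,0],[0,0,0],0],[[0.79,0.083,0],[0,0,0],0],[[0.79,0.083,0],[0,0,0],0]]'
python3 -m crank '[[[0.79,0.083,0],[0,0,0],0],[[0.79,0.083,0],[0,0,0],0],[[0.79,0.083,0],[0,0,0],0],[[0.79,0.083,0],[0,0,0],0],[[0,0,0.4],[0,0,0],0],[[0,0,0.4],[0,0,0],0],[[0,0,0.4],[0,0,0],0],[[0,0,0],[0,0,0],0],[[0,0,0],[0,0,0],0]]'
python3 go.py .5135 .1315 .19 84
python3 - <<'E'
from h import *
a=[]
for n in("scene","top"):
    p,d=ctrl.snapshot(n);np.savez(f'{n}1.npz',p=p,d=d)
    c=(235,225) if n=='top' else (430,228)
    a.append(cv2.resize(p[c[1]-70:c[1]+50,c[0]-60:c[0]+60],(390,390)))
cv2.imwrite('pics/p1.png',np.hstack(a)[...,::-1])
E
```

```text
time_s: 5.93
ee_pos: [0.4948, 0.0547, 0.2242]
ee_rot: [-0.001, 0.743, 0.669, -0.001]
contact_force: [0.7, -0.4, -2.7]
finger_gap: 0.225
gripper_force: 41.0
time_s: 6.68
ee_pos: [0.5109, 0.1305, 0.194]
ee_rot: [-0.001, 0.743, 0.669, -0.001]
contact_force: [-0.7, -0.0, -1.8]
finger_gap: 0.233
gripper_force: 40.9
t 6.68 pos [0.5109 0.1305 0.194 ] yaw 84.0 shift [0.052 0.098 0.158] turnz -0.0004339488856939195 tilt [-0.0019  0.0007  0.    ] F [-0.7 -0.  -1.8] T [-0.01  0.02  0.03] gap 0.233 gf 40.9 j6 0.33
```

View pics/p1.png

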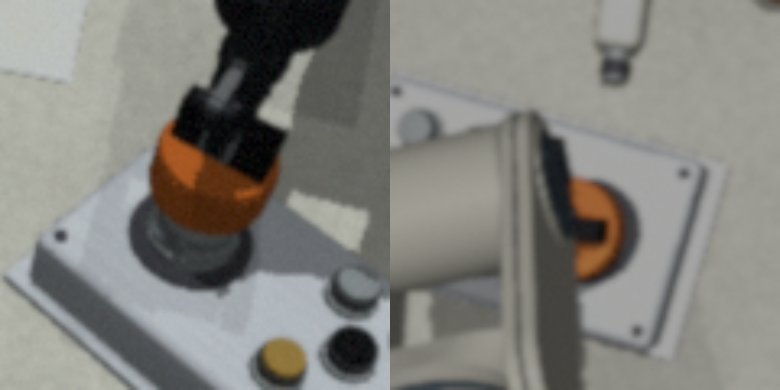

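The cap is held level above the neck. I'll check how far it has moved relative to the port using wall fits in the scene camera.

Run:
```python
from meas import *
from scipy.optimize import least_squares
def fit(q,r,f='soft_l1'):
    s=least_squares(lambda c:np.hypot(q[:,0]-c[0],q[:,1]-c[1])-r,q[:,:2].mean(0)+[-.02,-.01],loss=f,f_scale=.002);return s.x.round(4),np.sqrt(np.mean(s.fun**2)).round(4),len(q)
for k,(c0,rim) in enumerate([((.454,-.14),0),((.511,.13),.129)]):
    z=np.load(f'scene{k}.npz');P=pts('scene',z['d']);m=orange(z['p'])>0
    near=np.hypot(P[...,0]-c0[0],P[...,1]-c0[1])<.065
    q=P[m&near];zt=np.percentile(q[:,2],95);print('ztop',zt.round(4))
    s=q[(q[:,2]<zt-.006)];print('side',fit(s,.042))
z=np.load('scene0.npz');P=pts('scene',z['d']);near=np.hypot(P[...,0]-.514,P[...,1]-.132)<.045
for a,b,r in((.086,.101,.033),(.078,.084,.028)):
    print('neck',fit(P[near&(P[...,2]>a)&(P[...,2]<b)],r))
# flange ring: dark ring pixels at seat height, both cams -> ellipse outer contour cast onto z=.074
for n,c in(('top',(235,225)),('scene',(430,230))):
    p=np.load(n+'0.npz')['p'];g=cv2.cvtColor(p,cv2.COLOR_RGB2GRAY);m=(g<115).astype(np.uint8)
    k,l,s,_=cv2.connectedComponentsWithStats(m)
    w=np.zeros_like(m);w[c[1]-26:c[1]+26,c[0]-26:c[0]+26]=1
    ids=np.unique(l[(m*w)>0]);b=max(ids,key=lambda i:((l==i)*w).sum());M=((l==b)*w).astype(np.uint8)
    ct=max(cv2.findContours(M,0,1)[0],key=cv2.contourArea)[:,0]
    Q=np.array([ray(n,u,v,.074) for u,v in cv2.convexHull(ct)[:,0]])
    print(n,s[b],cv2.minEnclosingCircle((Q[:,:2]*1000).astype(np.float32)),fit(Q,.046))
```

```text
ztop 0.0468
side (array([ 0.4539, -0.1398]), np.float64(0.0032), 209)
ztop 0.1739
side (array([0.5109, 0.1311]), np.float64(0.0011), 348)
neck (array([0.5095, 0.1336]), np.float64(0.0025), 172)
neck (array([0.5177, 0.1353]), np.float64(0.0027), 53)
top [220 210  32  33 800] ((511.2793884277344, 131.23065185546875), 45.34914779663086) (array([0.5113, 0.1313]), np.float64(0.0011), 21)
scene [410 215  38  32 919] ((511.8143310546875, 130.7050323486328), 49.38270568847656) (array([0.5132, 0.1325]), np.float64(0.0015), 23)
```

```bash
python3 -m crank '[[[0.05,0.085,0],[0,0,0],0],[[0,0,0.2],[0,0,0],0],[[0,0,0.2],[0,0,0],0],[[0,0,0.2],[0,0,0],0],[[0,0,0.2],[0,0,0],0],[[0,0,0.15],[0,0,0],0],[[0,0,0],[0,0,0],0],[[0,0,0],[0,0,0],0]]'
python3 go.py .513 .1315 .155 84
```

```text
time_s: 7.45
ee_pos: [0.514, 0.1324, 0.1712]
ee_rot: [-0.0, 0.743, 0.669, -0.0]
contact_force: [-0.4, 0.2, -2.6]
finger_gap: 0.227
gripper_force: 41.0
t 7.45 pos [0.514  0.1324 0.1712] yaw 84.0 shift [-0.041 -0.036  0.647] turnz 0.0002133702115738995 tilt [-0.0005  0.0002  0.    ] F [-0.4  0.2 -2.6] T [-0.02  0.02  0.01] gap 0.227 gf 41.0 j6 0.33
```

```bash
python3 -m crank '[[[-0.03,-0.03,0.1],[0,0,0],0],[[0,0,0.1],[0,0,0],0],[[0,0,0.1],[0,0,0],0],[[0,0,0],[0,0,0],0]]'
python3 go.py .513 .1315 .155 84
python3 -m crank '[[[0,0,0.1],[0,0,0],0],[[0,0,0.1],[0,0,0],0],[[0,0,0],[0,0,0],0]]'
python3 go.py .513 .1315 .155 84
```

```text
time_s: 7.78
ee_pos: [0.5131, 0.1317, 0.1636]
ee_rot: [-0.0, 0.743, 0.669, -0.0]
contact_force: [0.6, 0.3, -2.1]
finger_gap: 0.223
gripper_force: 41.0
t 7.78 pos [0.5131 0.1317 0.1636] yaw 84.0 shift [-0.009 -0.004  0.344] turnz 0.0001013997303762911 tilt [-0.0004  0.0001  0.    ] F [ 0.6  0.3 -2.1] T [ 0.03  0.02 -0.02] gap 0.223 gf 41.0 j6 0.33
time_s: 8.03
ee_pos: [0.5132, 0.1317, 0.1586]
ee_rot: [-0.0, 0.743, 0.669, -0.0]
contact_force: [-0.2, 0.9, -1.9]
finger_gap: 0.231
gripper_force: 41.0
t 8.03 pos [0.5132 0.1317 0.1586] yaw 84.0 shift [-0.01  -0.006  0.144] turnz 0.00013960549777481093 tilt [-0.0004  0.0001  0.    ] F [-0.2  0.9 -1.9] T [0.1  0.05 0.01] gap 0.231 gf 41.0 j6 0.33
```

Nothing has touched yet, so the lugs are centred on the neck. I'll lower it to the thread top.

```bash
python3 -m crank '[[[0,0,0.08],[0,0,0],0],[[0,0,0.08],[0,0,0],0],[[0,0,0],[0,0,0],0]]'
python3 -m crank '[[[0,0,0.06],[0,0,0],0],[[0,0,0],[0,0,0],0]]'
python3 go.py .513 .1315 .155 84
```

```text
time_s: 8.28
ee_pos: [0.5131, 0.1319, 0.1548]
ee_rot: [-0.0, 0.743, 0.669, -0.0]
contact_force: [-1.5, 1.8, -1.7]
finger_gap: 0.229
gripper_force: 41.2
time_s: 8.45
ee_pos: [0.5133, 0.1319, 0.1546]
ee_rot: [-0.0, 0.743, 0.669, -0.0]
contact_force: [-6.0, 0.2, 11.2]
finger_gap: 0.228
gripper_force: 43.0
t 8.45 pos [0.5133 0.1319 0.1546] yaw 84.0 shift [-0.017 -0.009 -0.015] turnz 0.00014711589528120485 tilt [-0.0003 -0.0001  0.    ] F [-6.   0.2 11.2] T [0.19 1.15 0.03] gap 0.228 gf 43.0 j6 0.33
```

```bash
python3 -m crank '[[[0,0,-0.04],[0,0,0],0.29],[[0,0,0],[0,0,0],0.29],[[0,0,0],[0,0,0],0.29]]'
python3 go.py .513 .1315 .155 84
python3 -m crank '[[[0,0,0],[0,0,-0.07],0.29],[[0,0,0],[0,0,-0.07],0.29],[[0,0,0],[0,0,-0.07],0.29],[[0,0,0],[0,0,-0.07],0.29],[[0,0,0],[0,0,-0.07],0.29],[[0,0,0],[0,0,0],0.29]]'
python3 go.py .513 .1315 .155 84
python3 - <<'E'
from meas import *
p,d=ctrl.snapshot('scene');P=pts('scene',d);q=P[(orange(p)>0)&(np.hypot(P[...,0]-.513,P[...,1]-.132)<.065)];print(len(q),np.percentile(q[:,2],[5,50,90,95]))
cv2.imwrite('pics/p2.png',cv2.resize(p[150:280,360:500],(560,520))[...,::-1])
E
```

```text
time_s: 8.7
ee_pos: [0.5138, 0.1318, 0.1547]
ee_rot: [0.0, 0.743, 0.669, 0.0]
contact_force: [-0.3, -0.6, -0.6]
finger_gap: 0.293
gripper_force: 0.0
t 8.7 pos [0.5138 0.1318 0.1547] yaw 84.0 shift [-0.014 -0.032 -0.011] turnz 0.00023335532018159535 tilt [ 0.0006 -0.0001  0.    ] F [-0.3 -0.6 -0.6] T [ 0.    0.06 -0.01] gap 0.293 gf 0.0 j6 0.33
time_s: 9.2
ee_pos: [0.5135, 0.1317, 0.1544]
ee_rot: [0.0, 0.532, 0.847, -0.0]
contact_force: [0.2, 0.7, -0.2]
finger_gap: 0.289
gripper_force: 0.1
t 9.2 pos [0.5135 0.1317 0.1544] yaw 115.7 shift [ 0.001 -0.021 -0.023] turnz 0.3526306824498098 tilt [-0.      0.0001  0.    ] F [ 0.2  0.7 -0.2] T [-0.05  0.05 -0.  ] gap 0.289 gf 0.1 j6 -0.22
673 [0.08908761 0.12064989 0.12413511 0.12485532]
```

View pics/p2.png

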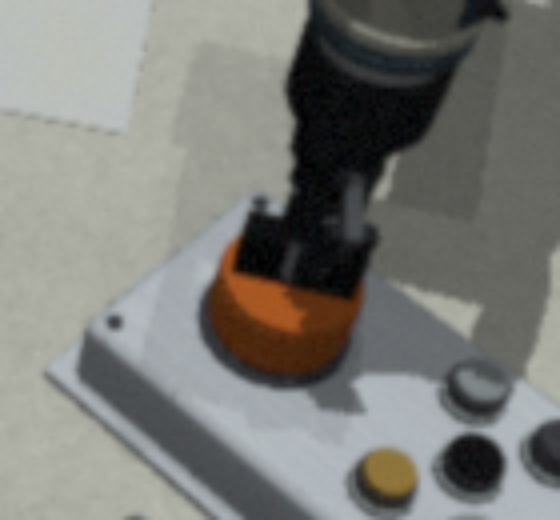

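The orange top face is at about 0.124 m, so the rim is about 0.080 m. The cap has already dropped into the starts and sits level in the picture at about (285,300). Now I'll screw it down clockwise with a loose cage.

```bash
python3 -m crank '[[[0,0,0.1],[0,0,0.07],0.29],[[0,0,0.1],[0,0,0.07],0.29],[[0,0,0],[0,0,0.07],0.29],[[0,0,0],[0,0,0.07],0.29],[[0,0,0],[0,0,0.07],0.29],[[0,0,0],[0,0,0.07],0.29],[[0,0,0],[0,0,0.07],0.29],[[0,0,0.05],[0,0,0.07],0.29],[[0,0,0.05],[0,0,0.07],0.29],[[0,0,0],[0,0,0],0.29]]'
python3 go.py .513 .1315 .147 84
python3 -m crank '[[[0,0,0],[0,0,0.07],0.29],[[0,0,0],[0,0,0.07],0.29],[[0,0,0],[0,0,0.07],0.29],[[0,0,0],[0,0,0.07],0.29],[[0,0,0],[0,0,0],0.29]]'
python3 go.py .513 .1315 .147 84
cat > look.py <<'E'
from meas import *
p,d=ctrl.snapshot('scene');P=pts('scene',d);m=(orange(p)>0)&(np.hypot(P[...,0]-.513,P[...,1]-.132)<.065)
q=P[m&(P[...,2]>.105)];print(len(q),np.percentile(P[m][:,2],[5,50,90,95]).round(4))
q=q[q[:,2]>np.percentile(q[:,2],95)-.004]; A=np.c_[q[:,:2]-[.513,.1315],np.ones(len(q))];print('plane',np.linalg.lstsq(A,q[:,2],rcond=None)[0].round(4))
E
python3 look.py
```

```text
time_s: 10.08
ee_pos: [0.5134, 0.1318, 0.1474]
ee_rot: [-0.0, 0.874, 0.487, 0.0]
contact_force: [-0.5, 0.2, 0.8]
finger_gap: 0.29
gripper_force: 0.5
t 10.08 pos [0.5134 0.1318 0.1474] yaw 58.3 shift [-0.019 -0.007  0.016] turnz -0.2859660384582924 tilt [-0. -0.  0.] F [-0.5  0.2  0.8] T [0.08 0.12 0.06] gap 0.29 gf 0.5 j6 0.78
time_s: 10.5
ee_pos: [0.5134, 0.1317, 0.1469]
ee_rot: [-0.0, 0.958, 0.286, -0.0]
contact_force: [-1.7, 0.5, -1.1]
finger_gap: 0.29
gripper_force: 0.2
t 10.5 pos [0.5134 0.1317 0.1469] yaw 33.2 shift [-0.018 -0.    -0.004] turnz -0.5640671184016166 tilt [-0.      0.0001  0.    ] F [-1.7  0.5 -1.1] T [-0.01  0.05  0.06] gap 0.29 gf 0.2 j6 1.22
500 [0.0852 0.1178 0.1211 0.1217]
plane [0.0022 0.0167 0.1207]
```

```bash
python3 -m crank '[[[0,0,0],[0,0,0.07],0.29],[[0,0,0],[0,0,0.07],0.29],[[0,0,0],[0,0,0.07],0.29],[[0,0,0],[0,0,0],0.29]]'
python3 go.py .513 .1315 .147 84
python3 -m crank '[[[0,0,0],[0,0,0.05],0.29],[[0,0,0],[0,0,0.05],0.29],[[0,0,0],[0,0,0],0.29]]'
python3 go.py .513 .1315 .147 84
python3 look.py
```

```text
time_s: 10.88
ee_pos: [0.5133, 0.1318, 0.147]
ee_rot: [-0.0, 0.992, 0.127, -0.0]
contact_force: [0.1, 0.5, -0.6]
finger_gap: 0.292
gripper_force: 0.3
t 10.88 pos [0.5133 0.1318 0.147 ] yaw 14.6 shift [-0.015  0.007 -0.001] turnz -0.7710566482274367 tilt [-0.      0.0002  0.    ] F [ 0.1  0.5 -0.6] T [0.09 0.09 0.04] gap 0.292 gf 0.3 j6 1.54
time_s: 11.13
ee_pos: [0.5133, 0.1318, 0.147]
ee_rot: [-0.0, 0.999, 0.051, -0.0]
contact_force: [-0.1, 0.7, 0.3]
finger_gap: 0.288
gripper_force: 0.4
t 11.13 pos [0.5133 0.1318 0.147 ] yaw 5.8 shift [-0.012  0.012 -0.002] turnz -0.8686115755754656 tilt [-0.      0.0002  0.    ] F [-0.1  0.7  0.3] T [0.08 0.09 0.03] gap 0.288 gf 0.4 j6 1.7
517 [0.0841 0.1169 0.1199 0.1207]
plane [0.0129 0.0337 0.1195]
```

```bash
python3 -m crank '[[[0,0,0],[0,0,0.05],0.29],[[0,0,0],[0,0,0.05],0.29],[[0,0,0],[0,0,0],0.29]]' >/dev/null
python3 go.py .513 .1315 .147 84
python3 -m crank '[[[0,0,0],[0,0,0.05],0.29],[[0,0,0],[0,0,0.05],0.29],[[0,0,0],[0,0,0],0.29]]'>/dev/null
python3 go.py .513 .1315 .147 84
python3 look.py
```

```text
t 11.43 pos [0.5129 0.1319 0.1469] yaw -3.1 shift [ 0.005  0.016 -0.003] turnz -0.9680568105065788 tilt [ 0.0001  0.0007 -0.    ] F [-3.1  2.  -0.4] T [0.35 0.39 0.33] gap 0.291 gf 9.3 j6 1.85
t 11.68 pos [0.5128 0.132  0.147 ] yaw -12.0 shift [ 0.01   0.02  -0.002] turnz -1.066768387579055 tilt [ 0.0003  0.0006 -0.    ] F [-3.8  3.1  1. ] T [0.52 0.57 0.82] gap 0.291 gf 25.8 j6 2.01
533 [0.0841 0.1165 0.1195 0.1204]
plane [0.0097 0.0153 0.1189]
```

The torque has risen at the last stop. I'll back off, open and retreat upwards.

```bash
python3 -m crank '[[[0,0,0],[0,0,-0.06],0.29],[[0,0,0],[0,0,-0.06],0.35],[[0,0,0],[0,0,0],0.7],[[0,0,0],[0,0,0],0.7],[[0,0,0],[0,0,0],0.7],[[0,0,-0.5],[0,0,0],0.7],[[0,0,-0.8],[0,0,0],0.7],[[0,0,-0.8],[0,0,0],0.7],[[0,0,-0.8],[0,0,0],0.7],[[0,0,-0.8],[0,0,0],0.7]]'
python3 -m crank '[[[0,0,-0.8],[0,0,0],0.7],[[-0.8,-0.5,-0.8],[0,0,0],0.7],[[-0.8,-0.5,-0.5],[0,0,0],0.7],[[-0.8,-0.5,0],[0,0,0],0.7],[[-0.8,-0.5,0],[0,0,0],0.7],[[-0.8,-0.5,0],[0,0,0],0.7],[[-0.8,-0.5,0],[0,0,0],0.7],[[0,0,0],[0,0,0],0.7]]'
python3 look.py
python3 - <<'E'
from meas import *
a=[]
for n,c in(("scene",(430,225)),('top',(235,225))):
    p,d=ctrl.snapshot(n);P=pts(n,d);w=np.hypot(P[...,0]-.513,P[...,1]-.132)
    print(n,'bar top',np.median(P[(w<.04)&(P[...,2]>.146)][:,2]),P[(w<.045)&(P[...,2]>.146)].mean(0),'disc',np.median(P[(w<.04)&(P[...,2]<.125)&(P[...,2]>.112)][:,2]))
    a.append(cv2.resize(p[c[1]-60:c[1]+60,c[0]-60:c[0]+60],(390,390)))
cv2.imwrite('pics/p3.png',np.hstack(a)[...,::-1])
E
```

```text
time_s: 12.57
ee_pos: [0.5135, 0.1316, 0.2405]
ee_rot: [0.0, 1.0, -0.013, 0.0]
contact_force: [0.3, 0.7, -0.4]
finger_gap: 0.696
gripper_force: 0.0
time_s: 13.23
ee_pos: [0.3926, 0.2109, 0.292]
ee_rot: [-0.0, 1.0, -0.012, -0.001]
contact_force: [0.8, -0.1, -0.3]
finger_gap: 0.697
gripper_force: 0.0
670 [0.0851 0.117  0.1197 0.1206]
plane [0.0634 0.0132 0.12  ]
scene bar top 0.15577636709560166 [0.51833071 0.13348674 0.15547975] disc 0.11808729229834414
top bar top 0.1564165807767905 [0.51120018 0.12927884 0.15644299] disc 0.11917754447625956
```

View pics/p3.png

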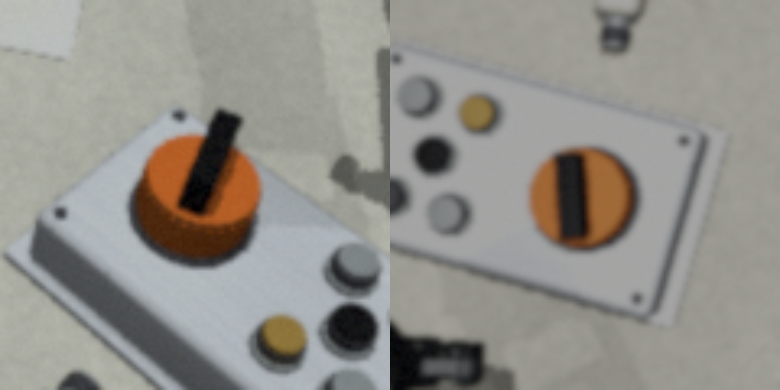

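The cap sits level on the seat. The bar top measures 0.156 m in both views, against 0.156 m expected at home. The gripper is clear.

```bash
python3 -c "
from rig import ctrl
print(ctrl.hand_in())"
```

```text
the job is handed in; nothing more can be done
None
```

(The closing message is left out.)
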